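# Close a plywood transit case and lock its lid with the hinge pin

## Robot

A 7-joint arm with a two-finger parallel gripper is mounted at the origin on a cart in front of the work surface, level with it; the furniture and walls round the work are solid. World frame = base frame: x ahead of the robot, y to its left, z up, the work surface at z = 0. Lengths are in mm, angles in rad, forces in N, time in s.
With the tool pointing down it reaches from about 400 to 750 mm from the base axis. Payload 19.5 kg.
Tool frame: the origin (TCP) lies on the centre line of the jaws, within the pads' length; the fingertips stand robot.tcp_to_tips ahead of it and the grasp point (between the pads) lies 6 mm ahead of it (robot.tcp_to_tips is the distance from the TCP to the fingertips, in mm); z points along the fingers, y is the line along which they close (so a half turn about z gives the same grasp; the last joint's range is limited). The gripper opens to 85 mm and grips with 20 to 120 N. Pads are 22 mm wide; open, the fingers measure 114 mm over their backs; the gripper's body (76 mm by 85 mm) begins 54 mm behind the grasp point. The pads swing forward as they close: fully open they stand 13 mm farther back than shut.
Start: joints at [1.17, 0.707, -0.028, 1.485, 0.022, 0.951, -0.075], TCP at [201.904, -538.361, 256.268] pointing down, gripper open.
Joint ranges: [-2.71, 2.71], [-0.32, 2.16], [-1.57, 1.52], [0, 2.45], [-1.46, 4.6], [0, 2.02], [-2.83, 2.83]. Speed limits (rad/s): [1.89, 1.89, 2.57, 2.57, 3.01, 3.01, 3.01].

## Interface

Orientations are given as a 3x3 rotation matrix whose columns are the frame's x, y, z axes.
In Python, from cell import robot gives the robot as it stands.
- The arm moves only by the tool inch_along, called after ">>>" as name([rows], argument=value, ...), one row to a line, values as JSON. Schema: {"type":"object","properties":{"plan":{"type":"array","items":{"type":"object","properties":{"aperture":{"type":"number"},"d":{"type":"array","items":{"type":"number"},"minItems":3,"maxItems":3},"turn":{"type":"number"}},"additionalProperties":false,"required":["aperture"]},"minItems":1,"maxItems":8},"grip_force":{"type":"number"},"only":{"type":"string"},"quiet":{"type":"boolean"},"lines":{"type":"string"}},"required":["plan"],"additionalProperties":false}. plan is a list of rows, 1 to 8 of them, each an object with the fields aperture (the finger opening in mm), d (a list: dx, dy, dz in mm), turn (a turn about the tool's z in rad); a field left out counts as zero (the opening has to be given); each row is the pose to reach, as a shift and turn from the pose commanded when the call began, along the tool's axes at that moment; what a row does not reach only later rows make up. A row lasts 1/8 s, in which the tool goes at most 62.5 mm and 0.188 rad, less where a joint would pass 70% of its speed; a pose out of reach is approached as far as the arm can. The fingers move at their own pace and stop on an object; grip_force is the grip in N (left out, the last holds). Time passes only in rows, so rows that do not move let the fingers close. The tool returns the time, the measured TCP pose, the force, the opening and the grip force at its end. only (a regular expression) keeps the lines of the reply that match it, lines (a string "A,B") keeps lines A to B, and quiet returns only ok. Input that does not fit is refused with a message, and nothing moves.
- robot.state(): the state, without advancing time (a new reading comes with each control period).
- robot.camera(name): name is "scene" or "top" or "wrist"; returns a dict with "pixels" (480x640x3 uint8, red, green, blue), "mtx" (3x3 intrinsics, pixels), "xyz" and "attitude" of the camera in the world; the wrist camera has in their place "T_tool_cam" (4x4, takes a point from camera to tool coordinates, whose origin is the TCP and whose axes are the flange's). Camera axes: x right, y up, looking along -z (the intrinsics and any distortion apply to the point x, -y, -z); pixel columns grow to the right and rows downward; lengths in mm; the calibration is good to about 2 mm. A picture is of the moment at which its call begins: read the wrist's pose just before it. There is no depth.
- robot.finish_job(): hands the job in; it is judged then, once.
The state is a dict: "t": time; "qpos": joint angles; "qd": joint speeds; "joint_efforts": joint torques, N m; "tool_pos": TCP position; "ee_rot": TCP orientation; "wrist_force": force on the tool from outside, world axes, zero at the start; "torque": the same for the moment, N m; "width": finger opening in mm; "grasp_force": force on a finger pad.
Only numpy, scipy, OpenCV 4.12 (cv2) and the standard library are available. Lean on these libraries where they do the work, as an engineer would, in place of code of your own. Each camera call takes 0.05 s, during which the arm holds its last target. There are 200 camera calls.

## Task

Close up the open plywood case: fold its front end flap in first, then fold both side flaps down flat over it, and lock the lid by threading the loose steel hinge pin from the front through all three knuckles where the side flaps meet, pushed fully home against the first knuckle. Let go of everything and leave the other things on the bench where they are.

Things in the scene. Friction and masses are not known exactly. Their poses are not given: they have to be found in the camera images.
- case: Plywood case with a carton-style top, fixed, 180 (x) x 170 (y) mm. Origin: centre of its underside; x from its front (robot side) to its rear, y left, z up. Front wall 95 mm high, sides 101. Rear end flap already down; a cup brush and a hole saw inside stay below 86 mm. Carrying rails 55 mm up reach out to y = +-103 mm. Shut, the top face is at z = 110 mm, seam along x at y = 0.
- flap_front (a joint): Front end flap, plywood, 60 mm from hinge to edge, 146 wide, 6 thick. Hinge line along case y at case x = -90, z = 95 mm. 0 = flat shut (top face z = 101 mm, under the side flaps), 1.57 = upright, more = leaning out to the robot (stop 2.0). Stiff hinge: stays where left; about 2 N at the edge moves it. Flaps are solid to one another: a side flap shut first keeps it out.
- flap_left (a joint): Left side flap, plywood, 84 mm from hinge to edge, 176 long (x), 8 thick. Hinge line along case x at case y = +85, z = 102 mm. 0 = shut (top face z = 110 mm), 1.57 = upright, more = leaning out (stop 2.15). Stiff: stays where left; 2 N at the edge moves it. Carries the middle knuckle on a steel leaf (case x -25 to +21, y to 39 mm); the wood before x = -30 and behind +26 mm is bare.
- flap_right (a joint): Right side flap, the left one's mirror image: hinge line along case x at case y = -85, z = 102 mm; 0 = shut, 1.57 = upright, more = leaning out to the right. Carries the front and rear knuckles. The side flaps may be shut in either order.
- flap_front_edge (a point): Middle of the front flap's free edge, on its outside face (the top face when shut), 60 mm from the hinge line.
- flap_left_edge (a point): Middle of the left flap's free edge, on its outside face (the top face when shut), 84 mm from the hinge line; between bare wood on either side lies the notch of the knuckles.
- flap_right_edge (a point): The same point of the right flap.
- barrel_mouth (a point): Fixed in the case: where the axis of the closed hinge barrel meets the front face of the first knuckle, case x = -25, y = 0, z = 120 mm. With both side flaps fully down three steel knuckles (outside 18 mm, bore 12 mm, each 14 long, 2 apart) line up from here to case x = +21 mm; the axis runs along case x, 10 mm above the lid's top face.
- pin: Loose steel hinge pin, 98 mm long, about 60 g, lying flat on the bench right of the case, nose away from the robot. Origin: at the shoulder, on the underside; x along the pin to its nose. Square grip 14 x 14 mm from the origin 42 mm back (-x); before it a round shank 9 mm thick, 56 long, the last 9 mm tapering to a 4 mm nose. Its axis is 7 mm above the underside.
- pin_shoulder (a point): On the pin's axis, at the front face of the square grip, where the shank begins; it meets the first knuckle when the pin is home.
- pin_nose (a point): Tip of the pin, on its axis, 56 mm from the shoulder.
- wood_block_2: Bystander: wooden offcut 45 x 70 x 45 mm in front of the case.
- sanding_block: Bystander: brown sanding block 65 x 110 x 23 mm in front of the case.
- bolt_2: Bystander: steel hexagon bolt 65 mm long with a 19 mm head, front right; not the pin.

How it is judged:
By the outcome, as a careful person would: the job done as asked, in the order asked, and still so for the second after the job is handed in, with the robot touching nothing.
It also fails if it takes over 64 s, if anything falls off the work surface, if the arm or the gripper's body presses on something with over 40 N, if the wrist force passes 120 N, or if a joint passes its speed limit or range.

## Working session

There is one attempt and no reset: what is moved stays moved. The work goes in short steps, Python scripts to look and compute and a tool call to move; the robot and the scene stay as the last step left them, time stands still between calls to the robot, and variables do not carry over. Pictures are saved under pics/ and viewed, at most 10 in all, crops included, and the job is handed in when it is done.

```bash
ls; mkdir -p pics
```

Create h.py:
```python
import numpy as np, cv2, json
from cell import robot
def snap(n,f):
    s=robot.state(); c=robot.camera(n); p=np.array(c["pixels"])[:,:,::-1]; cv2.imwrite(f"pics/{f}.png",p)
    d={k:(np.array(v).tolist()) for k,v in c.items() if k!="pixels"}
    if n=="wrist":
        T=np.eye(4);T[:3,:3]=s["ee_rot"];T[:3,3]=s["tool_pos"]; M=T@np.array(c["T_tool_cam"])
        d["xyz"]=M[:3,3].tolist(); d["attitude"]=M[:3,:3].tolist()
    json.dump(d,open(f"pics/{f}.json","w")); return d
def cam(f):
    d=json.load(open(f"pics/{f}.json")); dist=None
    for k in d:
        if 'dist' in k: dist=np.array(d[k])
    return np.array(d["mtx"]),dist,np.array(d["xyz"]),np.array(d["attitude"])
def ray(f,uv):
    K,D,o,R=cam(f); p=cv2.undistortPoints(np.array([[uv]],float),K,D)[0,0]
    v=R@np.array([p[0],-p[1],-1]); return o,v/np.linalg.norm(v)
def onz(f,uv,z):
    o,v=ray(f,uv); return o+v*(z-o[2])/v[2]
def tri(a,b):
    (o1,v1),(o2,v2)=ray(*a),ray(*b); A=np.c_[v1,-v2]; s=np.linalg.lstsq(A,o2-o1,rcond=None)[0]
    p,q=o1+v1*s[0],o2+v2*s[1]; return (p+q)/2,np.linalg.norm(p-q)
def proj(f,P):
    K,D,o,R=cam(f); c=R.T@(np.array(P,float)-o).reshape(-1,3).T
    c=(c.T*[1,-1,-1]); return cv2.projectPoints(c,np.zeros(3),np.zeros(3),K,D)[0][:,0]
```

Run:
```python
from h import *
print(robot.state()); print(robot.tcp_to_tips)
for n in("scene","top","wrist"): print(n,snap(n,n+"0"))
```

```text
cell.py
pics
{'t': 0.0, 'qpos': array([ 1.17031682,  0.70706556, -0.02756291,  1.48495558,  0.02203841,
        0.95089309, -0.07550684]), 'qd': array([ 0.00185521,  0.00048176,  0.0009194 , -0.00021331, -0.00015321,
       -0.00099115,  0.00025499]), 'joint_efforts': array([-8.01082388e-04, -8.83212376e+01,  1.23483840e+00, -2.36162728e+01,
        1.70060992e-02,  6.66710548e-03, -2.54980932e-06]), 'tool_pos': array([ 201.79442168, -538.19938858,  255.85967283]), 'ee_rot': array([[ 9.36335295e-01,  3.51106843e-01, -4.47513019e-04],
       [ 3.51107115e-01, -9.36334852e-01,  9.16028024e-04],
       [-9.73983284e-05, -1.01483438e-03, -9.99999480e-01]]), 'wrist_force': array([-0.5074694 ,  1.13377475,  0.50659527]), 'torque': array([-0.0081828 , -0.01081437, -0.02176901]), 'grasp_force': 0.0, 'width': 85.30900902050521}
25.0
scene {'mtx': [[513.4463826645939, 0.0, 316.0345617783184], [0.0, 513.4463826645939, 237.9614864891264], [0.0, 0.0, 1.0]], 'xyz': [190.50041947706833, 206.97448769468642, 722.9691290076585], 'attitude': [[-0.8542695472634455, 0.4025845116668, -0.32886053515
[... 547 characters left out ...]
 {'mtx': [[407.3740231891774, 0.0, 318.7595830333324], [0.0, 407.3740231891774, 245.7063040439964], [0.0, 0.0, 1.0]], 'T_tool_cam': [[-0.0007192982151613892, 0.9510331413527225, 0.30908808883366623, 80.12999566276785], [0.9999996455131248, 0.0008193653301812666, -0.00019394349333975118, -0.6980708137452885], [-0.00043770275367807133, 0.30908783976278703, -0.9510333935919764, -118.20876606428749], [0.0, 0.0, 0.0, 1.0]], 'xyz': [276.6676249084521, -509.51835103193315, 374.08896787359333], 'attitude': [[0.3504506125187992, 0.8906609136545526, 0.28966792206461933], [-0.9365810805205189, 0.33343245881007627, 0.10788269102540317], [-0.0004977913362140789, -0.3091050505894437, 0.9510277703116147]]}
```

View pics/top0.png

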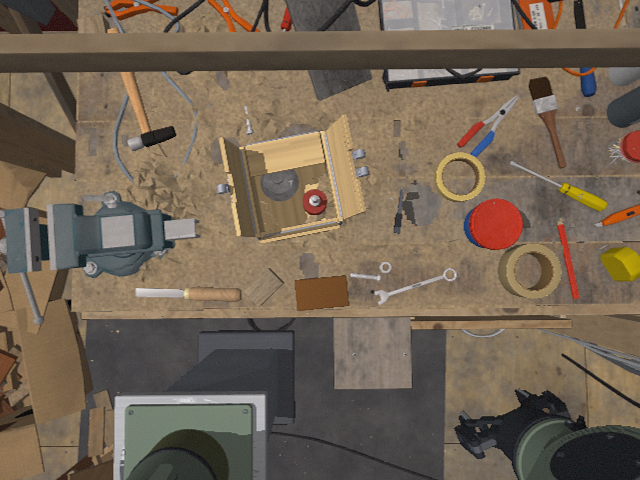

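View pics/scene0.png

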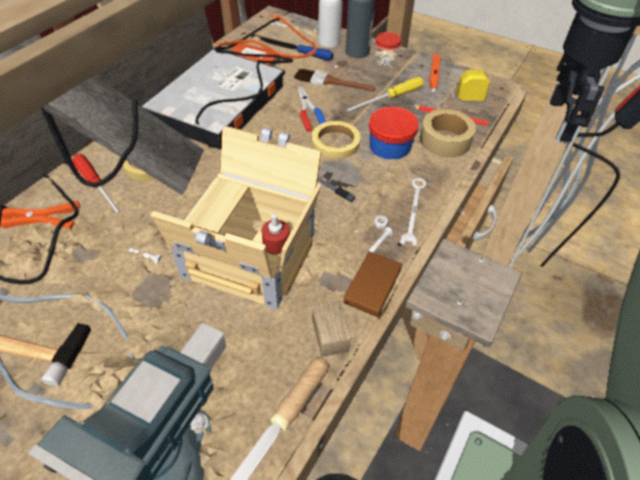

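The top view shows the case around (295,185), slightly yawed, with its side flaps at columns 230 and 350. The front flap edge is near row 235. Possible pins or bolts are at (405,210) and (370,275), so I'll zoom in.

Run:
```python
import cv2,numpy as np
t=cv2.imread('pics/top0.png')[100:300,210:470]; s=cv2.imread('pics/scene0.png')[110:310,140:400]
a=cv2.resize(t,None,fx=3,fy=3,interpolation=cv2.INTER_CUBIC)
cv2.imwrite('pics/c1.png',a)
cv2.imwrite('pics/c2.png',cv2.resize(s,None,fx=3,fy=3,interpolation=cv2.INTER_CUBIC))
```

```text
(no output)
```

View pics/c1.png

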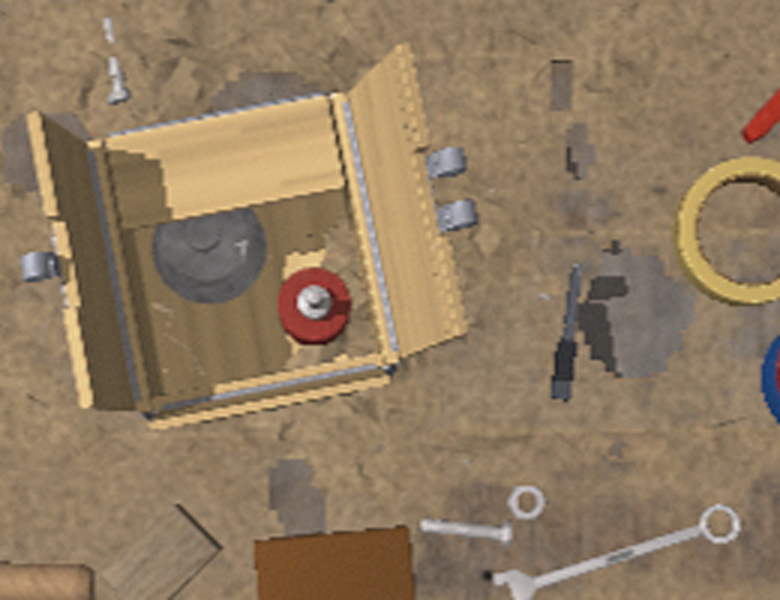

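View pics/c2.png

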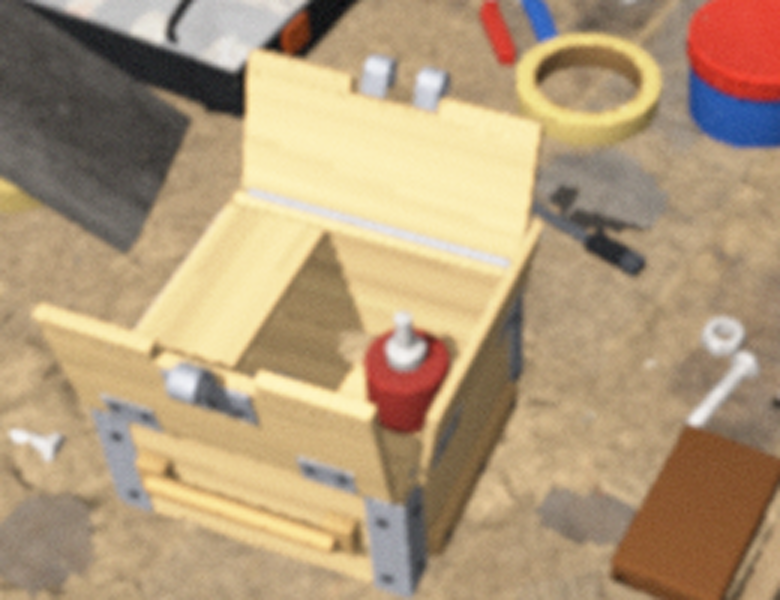

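The crop shows the pin right of the case, with its nose at top-image (401.7,188.5) and the end of its black grip at (397.3,232). The front flap is near upright and both side flaps lean out. The bolt lies at (368,276).

Run:
```python
from h import *
np.set_printoptions(precision=1,suppress=True)
u=lambda x,y:(210+(x+.5)/3-.5,100+(y+.5)/3-.5)
for n,p,z in [("nose",(575,265),7),("back",(562,398),12),("shoulder",(568,343),12),("RHr",(340,95),104),("RHf",(392,360),104),("LHr",(97,142),104),("LHf",(150,412),104),
  ("FedgeL",(155,427),155),("FedgeR",(389,379),155),("fHingL",(150,412),98)]:
    print(n,onz("top0",u(*p),z))
v=lambda x,y:(140+(x+.5)/3-.5,110+(y+.5)/3-.5)
# triangulate flap corners top/scene
for n,a,b in [("R rear corner",(404,45),(252,55)),("R front corner",(466,332),(540,126)),("L rear",(33,113),(38,310)),("L front",(86,407),(372,412)),("F right",(388,379),(540,225)),("R hinge front",(392,358),(508,264)),("R hinge rear",(340,95),(248,192))]:
    print(n,*tri(("top0",u(*a)),("scene0",v(*b))))
```

```text
nose [ 583.6 -454.3    7. ]
back [ 488.  -442.2   12. ]
shoulder [ 527.1 -447.2   12. ]
RHr [ 679.  -285.9  104. ]
RHf [ 507.  -317.4  104. ]
LHr [ 649.6 -129.1  104. ]
LHf [ 475.1 -163.   104. ]
FedgeL [ 463.1 -172.8  155. ]
FedgeR [ 490.6 -312.8  155. ]
fHingL [ 475.5 -162.2   98. ]
R rear corner [ 688.2 -322.4  174.3] 2.429341332708498
R front corner [ 517.2 -356.5  174.6] 2.5957360605012276
L rear [ 646.4 -105.   182.8] 1.5179415457959222
L front [ 474.2 -136.6  184.3] 1.5329296588435988
F right [ 491.3 -312.3  149.4] 0.5718564630753336
R hinge front [ 510.6 -316.   106.1] 5.778060709691823
R hinge rear [ 678.  -286.7  102.8] 2.990729693573877
```

Add to h.py:
```python
C=np.array([577.5,-224.0]); YAW=0.188
def Rz(a): return np.array([[np.cos(a),-np.sin(a)],[np.sin(a),np.cos(a)]])
def d(*targets):  # case x,y, TCP z
    s=robot.state(); p=np.array(s["tool_pos"]);R=np.array(s["ee_rot"]); y=np.arctan2(R[1,0],R[0,0])
    print("t",round(s["t"],2),"case xy",(Rz(YAW).T@(p[:2]-C)).round(1),"z",p[2].round(1),"turn",round(y-YAW,3),"F",np.round(s["wrist_force"],1),"w",round(s["width"],1))
    for t in targets:
        w=np.r_[C+Rz(YAW)@np.array(t[:2]),t[2]]; print(t,"->",(R.T@(w-p)).round(1))
```

```bash
python3 -c "
from h import *
d((-130,0,240),(-130,0,172))"
```

```text
t 0.15 case xy [-427.8 -238.5] z 256.0 turn 0.171 F [ 0.4 -0.1  0.3] w 85.5
(-130, 0, 240) -> [ 334.  -184.4   16.1]
(-130, 0, 172) -> [ 334.  -184.3   84.1]
```

>>> inch_along([
  {"aperture": 0, "d": [48, -26, 2], "turn": 0.05},
  {"aperture": 0, "d": [96, -53, 5], "turn": 0.1},
  {"aperture": 0, "d": [143, -79, 7], "turn": 0.171},
  {"aperture": 0, "d": [191, -105, 9], "turn": 0.171},
  {"aperture": 0, "d": [239, -132, 12], "turn": 0.171},
  {"aperture": 0, "d": [286, -158, 14], "turn": 0.171},
  {"aperture": 0, "d": [334, -184.4, 16], "turn": 0.171},
  {"aperture": 0, "d": [334, -184.4, 16], "turn": 0.171},
], grip_force=40)

```text
t: 1.15
tool_pos: [452.1, -245.0, 239.9]
ee_rot: [[0.981, 0.193, 0.0], [0.193, -0.981, 0.002], [0.001, -0.002, -1.0]]
wrist_force: [-1.5, -1.2, -0.6]
width: 0.2
grasp_force: 0.0
```

```bash
python3 -c "
from h import *
d((-130,0,172),(-68,0,172),(-52,0,150),(-52,0,126))
snap('wrist','w1')"
```

```text
t 1.15 case xy [-127.1    2.8] z 239.9 turn 0.006 F [-1.5 -1.2 -0.6] w 0.2
(-130, 0, 172) -> [-2.9  2.9 67.9]
(-68, 0, 172) -> [59.1  3.3 67.9]
(-52, 0, 150) -> [75.1  3.4 89.9]
(-52, 0, 126) -> [ 75.1   3.5 113.9]
```

View pics/w1.png

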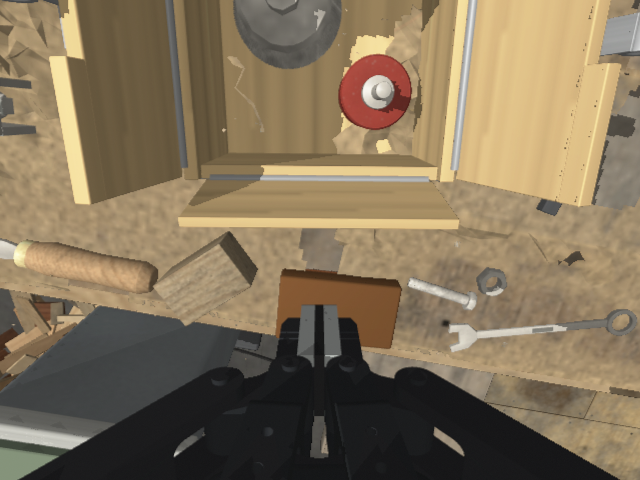

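The wrist view shows the front flap's free edge from (180,225) to (458,226). The side hinge strips end at (186,167) and (456,170), and the fingers are clear in front of the flap. I'll check these in case coordinates.

```bash
python3 -c "
from h import *
np.set_printoptions(precision=1,suppress=True)
for p,z in (((180,225),155),((458,226),155),((186,167),104),((456,170),104),((168,5),104),((473,5),104),((210,178),100),((430,178),100)):
    w=onz('w1',p,z); print(p,w,Rz(YAW).T@(w[:2]-C))"
```

```text
(180, 225) [ 463. -169.  155.] [-102.2   75.5]
(458, 226) [ 490.  -309.8  155. ] [-102.   -67.9]
(186, 167) [ 483.8 -154.2  104. ] [-79.  86.]
(456, 170) [ 514.  -318.3  104. ] [-80.  -80.8]
(168, 5) [ 570.2 -136.3  104. ] [ 9.2 87.5]
(473, 5) [ 602.4 -301.   104. ] [ 10.  -80.3]
(210, 178) [ 479.1 -168.6  100. ] [-86.3  72.8]
(430, 178) [ 505.8 -305.1  100. ] [-85.6 -66.2]
```

>>> inch_along([
  {"aperture": 0, "d": [-3, 3, 34], "turn": 0.006},
  {"aperture": 0, "d": [-3, 3, 68], "turn": 0.006},
  {"aperture": 0, "d": [18, 3, 68], "turn": 0.006},
  {"aperture": 0, "d": [39, 3, 68], "turn": 0.006},
  {"aperture": 0, "d": [59, 3, 68], "turn": 0.006},
  {"aperture": 0, "d": [67, 3, 80], "turn": 0.006},
  {"aperture": 0, "d": [75, 3, 95], "turn": 0.006},
  {"aperture": 0, "d": [75, 3, 112], "turn": 0.006},
])

```text
t: 2.2
tool_pos: [524.2, -237.7, 127.0]
ee_rot: [[0.984, 0.18, 0.0], [0.18, -0.984, 0.0], [0.0, 0.0, -1.0]]
wrist_force: [2.1, 0.1, 2.9]
width: -0.2
grasp_force: 1.6
```

```bash
python3 -c "
from h import *
d((-52,0,126))"
```

```text
t 2.2 case xy [-54.9  -3.5] z 127.0 turn -0.007 F [2.1 0.1 2.9] w -0.2
(-52, 0, 126) -> [ 2.9 -3.5  1. ]
```

>>> inch_along([
  {"aperture": 0, "d": [0, 0, 1]},
  {"aperture": 0, "d": [0, 0, 2]},
  {"aperture": 0, "d": [0, 0, 2]},
])

```text
t: 2.58
tool_pos: [523.8, -237.7, 126.0]
ee_rot: [[0.984, 0.18, -0.0], [0.18, -0.984, 0.0], [-0.0, -0.0, -1.0]]
wrist_force: [-0.3, 1.8, 11.4]
width: 0.0
grasp_force: 5.5
```

```bash
python3 -c "
from h import *
d()"
```

```text
t 2.58 case xy [-55.3  -3.4] z 126.0 turn -0.007 F [-0.3  1.8 11.4] w 0.0
```

>>> inch_along([
  {"aperture": 0, "d": [0, 0, -60]},
  {"aperture": 0, "d": [0, 0, -120]},
  {"aperture": 0, "d": [-3, -50, -134], "turn": -0.007},
  {"aperture": 0, "d": [-5, -105, -134], "turn": -0.007},
  {"aperture": 0, "d": [-5, -154, -134], "turn": -0.007},
  {"aperture": 0, "d": [-5, -154, -99], "turn": -0.007},
  {"aperture": 0, "d": [-5, -154, -64], "turn": -0.007},
  {"aperture": 0, "d": [-5, -154, -64], "turn": -0.007},
])

```text
t: 3.58
tool_pos: [490.2, -87.1, 188.4]
ee_rot: [[0.982, 0.187, -0.004], [0.187, -0.982, 0.0], [-0.004, -0.001, -1.0]]
wrist_force: [0.1, -0.7, 0.7]
width: 0.1
grasp_force: 0.0
```

```bash
python3 -c "
from h import *
d((-60,45,190),(-60,28,136))"
```

```text
t 3.58 case xy [-60.2 150.8] z 188.4 turn 0.0 F [ 0.1 -0.7  0.7] w 0.1
(-60, 45, 190) -> [  0.2 105.8  -1.7]
(-60, 28, 136) -> [  0.4 122.9  52.3]
```

>>> inch_along([
  {"aperture": 0, "d": [0, 35, 0]},
  {"aperture": 0, "d": [0, 60, 0]},
  {"aperture": 0, "d": [0, 85, 0]},
  {"aperture": 0, "d": [0, 105, 0]},
  {"aperture": 0, "d": [0, 112, 18]},
  {"aperture": 0, "d": [0, 119, 36]},
  {"aperture": 0, "d": [0, 123, 51]},
  {"aperture": 0, "d": [0, 123, 52]},
])

```text
t: 4.58
tool_pos: [514.0, -207.3, 137.0]
ee_rot: [[0.982, 0.188, -0.002], [0.188, -0.982, 0.001], [-0.002, -0.001, -1.0]]
wrist_force: [-0.3, 0.2, -0.4]
width: -0.2
grasp_force: 0.0
```

```bash
python3 -c "
from h import *
d((-60,28,135))
snap('wrist','w2')"
```

```text
t 4.58 case xy [-59.3  28.3] z 137.0 turn 0.001 F [-0.3  0.2 -0.4] w -0.2
(-60, 28, 135) -> [-0.7  0.3  2. ]
```

>>> inch_along([
  {"aperture": 0, "d": [0, 0, 1.5]},
  {"aperture": 0, "d": [0, 0, 3]},
  {"aperture": 0, "d": [0, 0, 3]},
])

```text
t: 5.0
tool_pos: [514.5, -207.5, 135.4]
ee_rot: [[0.982, 0.188, 0.0], [0.188, -0.982, 0.0], [0.0, -0.0, -1.0]]
wrist_force: [-0.6, 0.4, 0.2]
width: 0.1
grasp_force: 0.0
```

```bash
python3 -c "
from h import *
d()"
```

```text
t 5.0 case xy [-58.8  28. ] z 135.4 turn 0.001 F [-0.6  0.4  0.2] w 0.1
```

View pics/w2.png

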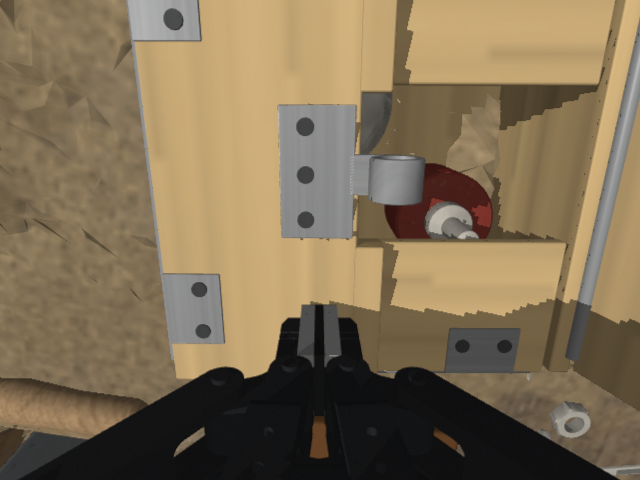

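The left flap is almost down. Its middle knuckle is at (397,178), and its edge runs along column 360–390. Next I press until I feel contact.

>>> inch_along([
  {"aperture": 0, "d": [0, 0, 1]},
  {"aperture": 0, "d": [0, 0, 2]},
  {"aperture": 0, "d": [0, 0, 2]},
])

```text
t: 5.38
tool_pos: [514.6, -207.7, 134.4]
ee_rot: [[0.982, 0.188, 0.001], [0.188, -0.982, -0.0], [0.001, 0.0, -1.0]]
wrist_force: [-5.5, 1.9, 21.7]
width: 0.4
grasp_force: 10.8
```

```bash
python3 -c "
from h import *
d()"
```

```text
t 5.38 case xy [-58.7  27.7] z 134.4 turn 0.001 F [-5.5  1.9 21.7] w 0.4
```

>>> inch_along([
  {"aperture": 0, "d": [0, 0, -60]},
  {"aperture": 0, "d": [0, 15, -115]},
  {"aperture": 0, "d": [-1, 70, -126]},
  {"aperture": 0, "d": [-1, 130, -126]},
  {"aperture": 0, "d": [-1, 190, -126]},
  {"aperture": 0, "d": [-1, 196, -105]},
  {"aperture": 0, "d": [-1, 196, -51]},
  {"aperture": 0, "d": [-1, 196, -51]},
])

```text
t: 6.38
tool_pos: [549.1, -399.4, 181.4]
ee_rot: [[0.982, 0.188, -0.005], [0.188, -0.982, 0.004], [-0.004, -0.004, -1.0]]
wrist_force: [-0.5, 0.3, 1.1]
width: 0.0
grasp_force: 0.0
```

```bash
python3 -c "
from h import *
d((-60,-39,185),(-60,-28,135))"
```

```text
t 6.38 case xy [ -60.7 -167. ] z 181.4 turn 0.001 F [-0.5  0.3  1.1] w 0.0
(-60, -39, 185) -> [   0.8 -128.    -3. ]
(-60, -28, 135) -> [   1.  -138.8   47. ]
```

>>> inch_along([
  {"aperture": 0, "d": [0, -30, -2]},
  {"aperture": 0, "d": [0, -60, -2]},
  {"aperture": 0, "d": [0, -85, -2]},
  {"aperture": 0, "d": [0, -108, -2]},
  {"aperture": 0, "d": [0, -127, -2]},
  {"aperture": 0, "d": [0, -133, 15]},
  {"aperture": 0, "d": [0, -138, 32]},
  {"aperture": 0, "d": [0, -138, 45]},
])

```text
t: 7.38
tool_pos: [525.3, -264.7, 140.6]
ee_rot: [[0.982, 0.188, 0.002], [0.188, -0.982, -0.001], [0.002, 0.001, -1.0]]
wrist_force: [1.1, 1.4, 0.6]
width: -0.1
grasp_force: 0.6
```

```bash
python3 -c "
from h import *
d((-60,-28,134))
snap('wrist','w3')"
```

```text
t 7.38 case xy [-58.9 -30.3] z 140.6 turn 0.001 F [1.1 1.4 0.6] w -0.1
(-60, -28, 134) -> [-1.1 -2.3  6.6]
```

>>> inch_along([
  {"aperture": 0, "d": [0, 0, 3]},
  {"aperture": 0, "d": [0, 0, 5]},
  {"aperture": 0, "d": [0, 0, 7]},
  {"aperture": 0, "d": [0, 0, 7]},
])

```text
t: 7.92
tool_pos: [524.6, -265.2, 134.2]
ee_rot: [[0.982, 0.187, 0.002], [0.187, -0.982, -0.001], [0.001, 0.001, -1.0]]
wrist_force: [-7.6, 4.1, 29.8]
width: -0.1
grasp_force: 14.8
```

```bash
python3 -c "
from h import *
d()"
```

```text
t 7.92 case xy [-59.6 -30.6] z 134.2 turn 0.0 F [-7.6  4.1 29.8] w -0.1
```

>>> inch_along([
  {"aperture": 0, "d": [0, -10, -45]},
  {"aperture": 0, "d": [0, -30, -90]},
  {"aperture": 0, "d": [0, -30, -90]},
  {"aperture": 0, "d": [0, -30, -90]},
])

```text
t: 8.43
tool_pos: [518.6, -235.5, 222.2]
ee_rot: [[0.982, 0.188, -0.0], [0.188, -0.982, -0.0], [-0.0, 0.0, -1.0]]
wrist_force: [0.3, -0.3, -0.3]
width: 0.2
grasp_force: 0.0
```

```bash
python3 -c "
from h import *
d()
snap('wrist','w4');snap('top','t4')"
```

```text
t 8.43 case xy [-60.   -0.3] z 222.2 turn 0.001 F [ 0.3 -0.3 -0.3] w 0.2
```

View pics/w4.png

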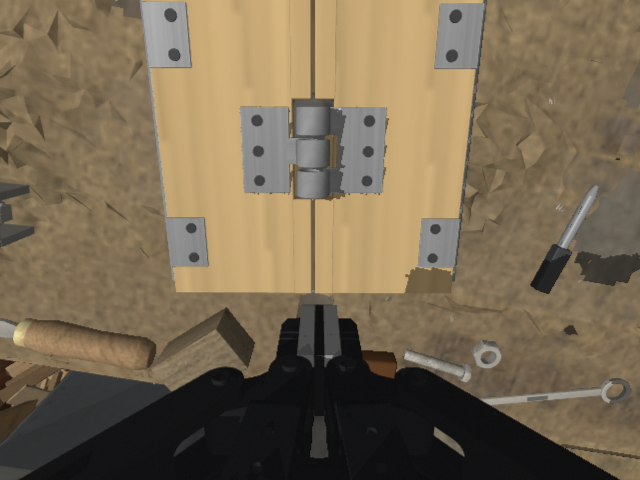

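The lid is shut: the seam is at column 313.5, and the three knuckles are in line at columns 297–329, rows 105–199. The finger gap is at column 320. The pin runs from nose (597,187) to grip end (540,289).

Run:
```python
from h import *
np.set_printoptions(precision=1,suppress=True)
im=cv2.imread('pics/w4.png').astype(int)
sat=im.max(2)-im.min(2)
for r in range(105,200,6):
    x=np.where(sat[r,285:345]<28)[0]+285; print(r,x.min() if len(x) else None,x.max() if len(x) else None,end='; ')
print()
gray=im.sum(2)
for r in (20,60,90,215,240,270,285):
    print(r,np.argmin(gray[r,300:328])+300,end='; ')
s=robot.state();print('tip proj',proj('w4',np.array(s['tool_pos'])+np.array(s['ee_rot'])@[0,0,25]))
cs=lambda w:(Rz(YAW).T@(w[:2]-C))
for p,z in [((312,105),129),((313,120),129),((313,183),129),((313.5,199),120),((313.5,285),110),((313,20),110),((147,60),106),((175,292),110),((478,60),106),((457,292),110)]: print(p,cs(onz('w4',p,z)))
# pin
hsv=cv2.cvtColor(cv2.imread('pics/w4.png'),cv2.COLOR_BGR2HSV)
m=(hsv[:,:,2]<60).astype(np.uint8); m[:,:520]=0; m[:,575:]=0; m[:240]=0;m[300:]=0
n,l,st,ce=cv2.connectedComponentsWithStats(m);i=1+np.argmax(st[1:,4]);print(st[i],ce[i])
r=cv2.minAreaRect(np.argwhere(l==i)[:,::-1].astype(np.float32));print(r,cv2.boxPoints(r))
print('nose',onz('w4',(597,187),7),'grip c',onz('w4',ce[i],11))
```

```text
105 293 332; 111 285 344; 117 285 344; 123 285 344; 129 285 344; 135 285 344; 141 285 344; 147 285 344; 153 285 344; 159 285 344; 165 285 344; 171 285 344; 177 285 344; 183 285 344; 189 285 344; 195 297 328; 
20 312; 60 311; 90 311; 215 312; 240 312; 270 314; 285 314; tip proj [[320.9 325.9]]
(312, 105) [23.9  3.8]
(313, 120) [16.8  3.3]
(313, 183) [-14.4   3.5]
(313.5, 199) [-24.7   3.3]
(313.5, 285) [-80.3   3.7]
(313, 20) [64.7  3.3]
(147, 60) [46.7 90.9]
(175, 292) [-84.9  89.2]
(478, 60) [ 46.7 -83.5]
(457, 292) [-85.  -84.9]
[531 245  40  49 876] [549.3 270.8]
((550.2153930664062, 269.1230773925781), (20.837831497192383, 48.621612548828125), 29.744882583618164) [[529.1 285.1]
 [553.2 242.8]
 [571.3 253.2]
 [547.2 295.4]]
nose [ 583.2 -455.4    7. ] grip c [ 506.7 -440.7   11. ]
```

```bash
sed -i 's/^C=.*/C=np.array([576.9,-220.9]); YAW=0.188/' h.py
```

Add to h.py:
```python
def dw(w,yaw):
    s=robot.state(); p=np.array(s["tool_pos"]);R=np.array(s["ee_rot"]); y=np.arctan2(R[1,0],R[0,0])
    print("tool",p.round(1),"delta",(R.T@(np.array(w)-p)).round(1),"turn",round(y-yaw,3))
```

```bash
python3 -c "
from h import *
dw((507,-443,140),-.15)"
```

```text
tool [ 518.4 -235.6  221.5] delta [-49.9 201.6  81.4] turn 0.338
```

>>> inch_along([
  {"aperture": 50, "d": [-12, 50, 0]},
  {"aperture": 50, "d": [-25, 100, 0], "turn": 0.1},
  {"aperture": 50, "d": [-37, 150, 0], "turn": 0.22},
  {"aperture": 50, "d": [-50, 201.6, 20], "turn": 0.338},
  {"aperture": 50, "d": [-50, 201.6, 60], "turn": 0.338},
  {"aperture": 50, "d": [-50, 201.6, 81.4], "turn": 0.338},
  {"aperture": 50, "d": [-50, 201.6, 81.4], "turn": 0.338},
])

```text
t: 9.4
tool_pos: [506.5, -442.4, 138.7]
ee_rot: [[0.989, -0.149, -0.003], [-0.149, -0.989, 0.002], [-0.003, -0.002, -1.0]]
wrist_force: [0.8, -0.2, 1.0]
width: 49.8
grasp_force: 0.0
```

Run:
```python
from h import *
np.set_printoptions(precision=2,suppress=True)
dw((507,-443,140),-.15); snap('wrist','w5')
print(proj('w5',[[507,-443,14],[583,-455,7]]))
```

```text
tool [ 506.5 -442.4  138.7] delta [ 0.5  0.5 -1.3] turn 0.0
[[321.5  245.45]
 [322.54 116.6 ]]
```

View pics/w5.png

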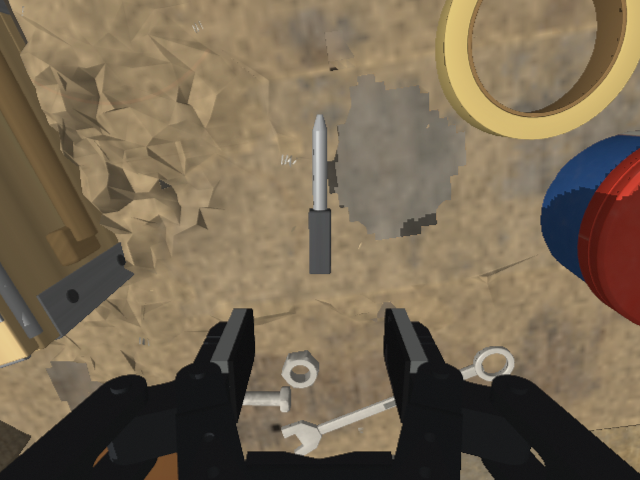

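The pin lies vertical in the view: grip at columns 309–330, rows 209–273, and nose at (320,115). It is already almost on the jaw line.

Run:
```python
from h import *
np.set_printoptions(precision=2,suppress=True)
b=onz('w5',(319.7,273),14);s=onz('w5',(319.7,209),14);n=onz('w5',(319.7,114),7)
print(b,s,n,np.linalg.norm(s-b),np.arctan2(*(n-b)[[1,0]]),np.arctan2(*(s-b)[[1,0]]))
dw(((b+s)/2)[:2].tolist()+[28],-.15); print((onz('w5',(241+3,330),60)))
```

```text
[ 488.79 -439.11   14.  ] [ 530.27 -445.37   14.  ] [ 584.68 -453.58    7.  ] 41.948868160844604 -0.1497160348109971 -0.14965940585604467
tool [ 507.1 -442.8  140.3] delta [  2.5  -0.9 112.3] turn 0.0
[ 480.26 -396.04   60.  ]
```

>>> inch_along([
  {"aperture": 50, "d": [2.5, -0.9, 45]},
  {"aperture": 50, "d": [2.5, -0.9, 85]},
  {"aperture": 50, "d": [2.5, -0.9, 113]},
  {"aperture": 50, "d": [2.5, -0.9, 113]},
  {"aperture": 14, "d": [2.5, -0.9, 113]},
  {"aperture": 5, "d": [2.5, -0.9, 113]},
  {"aperture": 5, "d": [2.5, -0.9, 113]},
  {"aperture": 5, "d": [2.5, -0.9, 113]},
], grip_force=60)

```text
t: 10.45
tool_pos: [510.6, -442.7, 29.7]
ee_rot: [[0.989, -0.149, 0.002], [-0.149, -0.989, -0.001], [0.002, 0.001, -1.0]]
wrist_force: [-1.6, 1.3, 11.3]
width: 12.2
grasp_force: 59.0
```

>>> inch_along([
  {"aperture": 5},
  {"aperture": 5},
])

```text
t: 10.7
tool_pos: [510.6, -442.7, 29.7]
ee_rot: [[0.989, -0.149, 0.002], [-0.149, -0.989, -0.001], [0.002, 0.001, -1.0]]
wrist_force: [-2.6, 1.9, 11.5]
width: 12.1
grasp_force: 59.0
```

```bash
python3 -c "
from h import *
d((-110,0,220))"
```

```text
t 10.7 case xy [-106.6 -205.5] z 29.7 turn -0.337 F [-2.6  1.9 11.5] w 12.1
(-110, 0, 220) -> [ -70.9 -192.6 -190.6]
```

```bash
python3 -c "
from h import *
d((-121,0,200),(-121,0,143))"
```

```text
t 10.7 case xy [-106.6 -205.5] z 29.7 turn -0.337 F [-2.6  1.9 11.5] w 12.1
(-121, 0, 200) -> [ -81.3 -189.  -170.6]
(-121, 0, 143) -> [ -81.4 -189.1 -113.6]
```

>>> inch_along([
  {"aperture": 5, "d": [0, 0, -30]},
  {"aperture": 5, "d": [0, 0, -90]},
  {"aperture": 5, "d": [0, 0, -150]},
])

```text
t: 11.08
tool_pos: [509.9, -442.2, 180.6]
ee_rot: [[0.989, -0.149, 0.0], [-0.149, -0.989, -0.0], [0.001, 0.0, -1.0]]
wrist_force: [1.4, -1.5, -0.5]
width: 11.9
grasp_force: 59.1
```

>>> inch_along([
  {"aperture": 5, "d": [-27, -60, -21], "turn": -0.1},
  {"aperture": 5, "d": [-54, -120, -21], "turn": -0.2},
  {"aperture": 5, "d": [-78, -180, -21], "turn": -0.3},
  {"aperture": 5, "d": [-81, -189, -21], "turn": -0.337},
  {"aperture": 5, "d": [-81, -189, -21], "turn": -0.337},
])

```text
t: 11.7
tool_pos: [458.4, -242.1, 200.0]
ee_rot: [[0.982, 0.189, 0.001], [0.189, -0.982, -0.0], [0.001, 0.0, -1.0]]
wrist_force: [0.5, -0.3, 0.1]
width: 11.7
grasp_force: 59.1
```

```bash
python3 -c "
from h import *
d((-121,0,200),(-121,0,143))
snap('wrist','w6');snap('scene','s6')"
```

```text
t 11.7 case xy [-120.4    1.3] z 200.0 turn 0.002 F [ 0.5 -0.3  0.1] w 11.7
(-121, 0, 200) -> [-0.6  1.3 -0. ]
(-121, 0, 143) -> [-0.6  1.3 57. ]
```

View pics/w6.png

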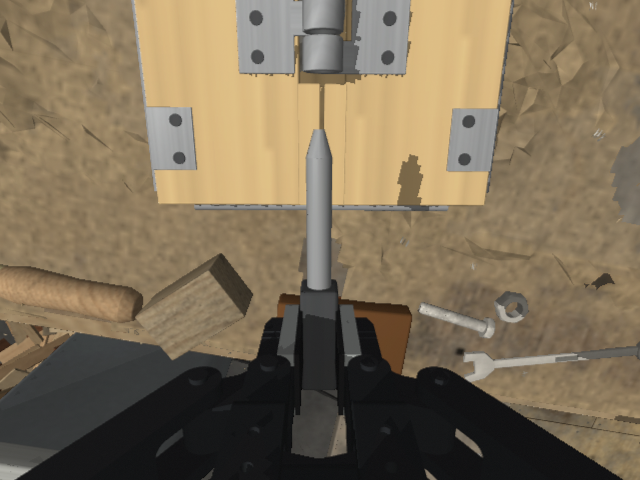

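The wrist view shows the pin held straight, nose (319.5,130) and shoulder at row 284. The front knuckle is centred at (323,55), with its front face at row 72. I'll work out the lateral error and check whether the pin is level.

Run:
```python
from h import *
np.set_printoptions(precision=1,suppress=True)
cs=lambda w:np.r_[(Rz(YAW).T@(w[:2]-C)),w[2]]
print('nose',cs(onz('w6',(319.5,130),177.3)),'shoulder',cs(onz('w6',(319.3,284),184)),'shank base',cs(onz('w6',(318.8,287),177)))
for p,z in [((323,72),120),((323,68),120),((322.5,35),125),((321.5,120),110)]: print(p,cs(onz('w6',p,z)))
im=cv2.imread('pics/w6.png').astype(int)
for r in (45,55,65,140,170,220,270,320): print(r,im[r,295:350:1].sum(1).tolist()[::3])
P=[np.r_[C+Rz(YAW)@np.array([x,1.3]),177.3] for x in (-44.5,-100)]
u=proj('s6',P);print(u)
x,y=u.mean(0).astype(int); c=cv2.imread('pics/s6.png')[y-60:y+60,x-80:x+80]; cv2.imwrite('pics/s6c.png',cv2.resize(c,None,fx=5,fy=5,interpolation=cv2.INTER_CUBIC)); print(x-80,y-60)
```

```text
nose [-45.7   1.9 177.3] shoulder [-98.4   1.9 184. ] shank base [-102.6    2.1  177. ]
(323, 72) [-22.7   0.3 120. ]
(323, 68) [-21.    0.3 120. ]
(322.5, 35) [ -8.5   0.6 125. ]
(321.5, 120) [-43.4   0.8 110. ]
45 [378, 283, 220, 405, 455, 471, 502, 508, 511, 493, 454, 418, 381, 338, 283, 232, 240, 280, 280]
55 [281, 311, 219, 413, 453, 489, 527, 535, 512, 486, 447, 410, 372, 323, 265, 221, 263, 282, 282]
65 [474, 323, 226, 417, 475, 514, 534, 506, 483, 458, 422, 383, 348, 310, 262, 213, 268, 286, 286]
140 [526, 503, 528, 530, 536, 405, 475, 503, 472, 394, 273, 490, 532, 537, 537, 535, 528, 502, 520]
170 [526, 473, 526, 529, 412, 463, 507, 504, 456, 409, 353, 278, 197, 537, 534, 530, 538, 517, 522]
220 [341, 319, 343, 346, 387, 458, 483, 481, 451, 407, 348, 264, 209, 350, 370, 399, 409, 388, 395]
270 [367, 292, 264, 279, 366, 455, 478, 473, 448, 406, 344, 254, 288, 300, 286, 285, 290, 293, 377]
320 [256, 60, 48, 119, 124, 122, 120, 121, 122, 123, 125, 120, 124, 141, 51, 58, 256, 257, 257]
[[267.4 194.1]
 [301.8 203.7]]
204 138
```

View pics/s6c.png

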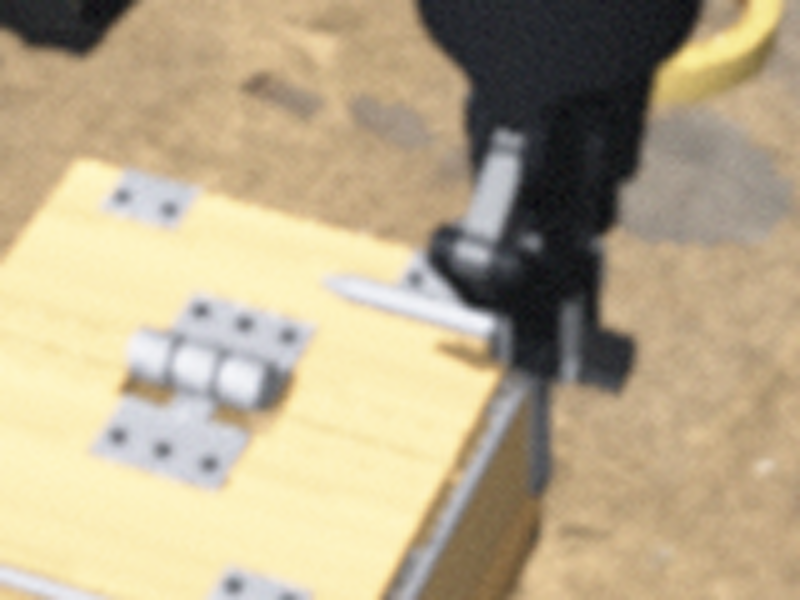

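The scene crop shows the pin level in the jaws, nose at about (269,194.6) against a predicted (267.4,194.1). I'll lower to barrel height and measure the alignment again.

>>> inch_along([
  {"aperture": 5, "d": [0, 1.5, 30], "turn": 0.002},
  {"aperture": 5, "d": [0, 1.5, 57.3], "turn": 0.002},
  {"aperture": 5, "d": [0, 1.5, 57.3], "turn": 0.002},
  {"aperture": 5, "d": [0, 1.5, 57.3], "turn": 0.002},
])

```text
t: 12.3
tool_pos: [458.6, -245.4, 142.5]
ee_rot: [[0.983, 0.184, 0.001], [0.184, -0.983, -0.001], [0.001, 0.001, -1.0]]
wrist_force: [-0.1, -0.6, -1.0]
width: 12.2
grasp_force: 59.1
```

Run:
```python
from h import *
np.set_printoptions(precision=2,suppress=True)
d(); snap('wrist','w7');snap('scene','s7')
im=cv2.imread('pics/w7.png'); print(proj('w7',[np.r_[C+Rz(YAW)@np.array([x,0.]),120] for x in (-25,-45,-100)]))
print(proj('s7',[np.r_[C+Rz(YAW)@np.array([x,0.]),120] for x in (-25,-45,-100)]))
a=im[0:300,170:470]; s=cv2.imread('pics/s7.png')[170:270,215:315]
cv2.imwrite('pics/c7.png',np.hstack([cv2.resize(a,(400,400)),cv2.resize(s,(400,400),interpolation=cv2.INTER_CUBIC)]))
```

```text
t 12.3 case xy [-120.8   -2. ] z 142.5 turn -0.003 F [-0.1 -0.6 -1. ] w 12.2
[[313.91  60.94]
 [314.36 126.72]
 [315.42 280.1 ]]
[[258.75 215.99]
 [270.23 219.33]
 [302.46 228.71]]
```

View pics/c7.png

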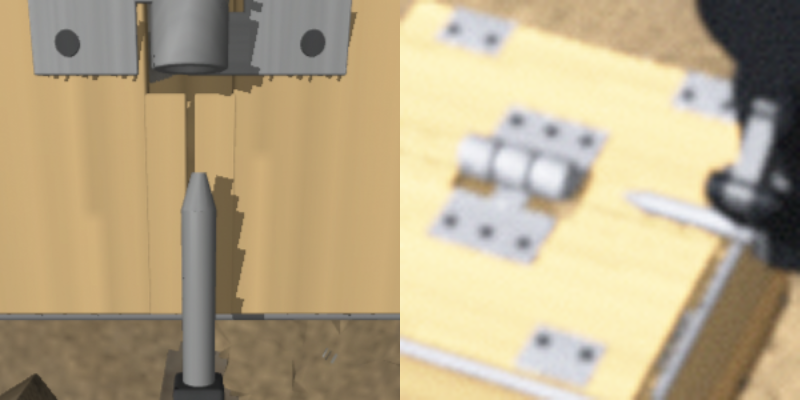

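The nose is at column 319.3 and the front knuckle at column 312 in the wrist view, so the tool is 2.2 mm too far right. The height agrees in the scene view. I'll shift over and enter the bore gently.

Run:
```python
from h import *
im=cv2.imread('pics/w7.png').astype(int).sum(2)
print(im[20,270:350:2].tolist()); print(im[40,270:350:2].tolist())
```

```text
[453, 260, 268, 261, 222, 192, 265, 346, 394, 405, 416, 429, 439, 461, 464, 471, 475, 480, 472, 462, 456, 444, 425, 408, 389, 371, 354, 338, 319, 298, 278, 251, 232, 211, 195, 169, 247, 250, 252, 252]
[447, 318, 262, 474, 321, 182, 185, 338, 396, 417, 438, 455, 470, 483, 485, 474, 460, 451, 442, 433, 426, 416, 398, 377, 362, 348, 333, 317, 303, 283, 262, 248, 225, 202, 183, 167, 260, 261, 259, 261]
```

>>> inch_along([
  {"aperture": 5, "d": [0, -2.2, 0], "turn": -0.003},
  {"aperture": 5, "d": [8, -2.2, 0], "turn": -0.003},
  {"aperture": 5, "d": [15, -2.2, 0], "turn": -0.003},
  {"aperture": 5, "d": [20, -2.2, 0], "turn": -0.003},
  {"aperture": 5, "d": [23, -2.2, 0], "turn": -0.003},
  {"aperture": 5, "d": [23, -2.2, 0], "turn": -0.003},
])

```text
t: 13.15
tool_pos: [480.6, -238.3, 141.5]
ee_rot: [[0.982, 0.188, -0.0], [0.188, -0.982, 0.0], [-0.0, -0.0, -1.0]]
wrist_force: [0.1, 0.5, -0.4]
width: 12.1
grasp_force: 59.1
```

```bash
python3 -c "
from h import *
d((-45,0,142.7)); snap('wrist','w8')"
```

```text
t 13.15 case xy [-97.9   0.9] z 141.5 turn 0.001 F [ 0.1  0.5 -0.4] w 12.1
(-45, 0, 142.7) -> [52.9  1.  -1.2]
```

Run:
```python
from h import *
im=cv2.imread('pics/w8.png').astype(int).sum(2)
for r in (40,60,80,100,110,120,130,140,160,180,200,230): print(r,im[r,280:360:2].tolist())
```

```text
40 [419, 419, 420, 416, 416, 413, 415, 322, 342, 387, 391, 398, 409, 426, 437, 436, 438, 441, 446, 446, 442, 432, 418, 402, 384, 369, 352, 337, 322, 309, 291, 265, 242, 220, 201, 177, 209, 217, 196, 242]
60 [428, 428, 428, 427, 425, 427, 424, 355, 344, 379, 394, 416, 434, 452, 465, 466, 464, 456, 445, 432, 421, 409, 394, 381, 366, 354, 337, 324, 307, 292, 268, 248, 228, 205, 187, 167, 233, 200, 222, 253]
80 [419, 413, 237, 458, 375, 199, 180, 187, 190, 193, 197, 201, 201, 201, 199, 198, 198, 191, 203, 217, 207, 211, 210, 203, 205, 198, 260, 268, 265, 263, 263, 261, 259, 258, 257, 251, 245, 175, 234, 254]
100 [415, 425, 223, 259, 244, 221, 190, 211, 319, 381, 387, 395, 409, 419, 425, 428, 429, 434, 436, 437, 428, 423, 410, 390, 375, 358, 341, 325, 313, 295, 272, 247, 223, 206, 184, 169, 230, 231, 232, 231]
110 [413, 412, 240, 256, 413, 243, 245, 269, 329, 375, 390, 397, 411, 430, 443, 448, 450, 450, 442, 432, 422, 415, 402, 385, 369, 355, 340, 323, 309, 289, 260, 236, 214, 198, 176, 183, 235, 233, 233, 235]
120 [410, 411, 273, 451, 425, 260, 225, 270, 323, 351, 399, 414, 428, 438, 448
[... 654 characters left out ...]
 290, 242, 189, 213, 258, 262, 262, 262, 263, 263, 264, 460, 465, 464, 402, 455, 456]
180 [471, 470, 463, 459, 452, 429, 460, 462, 462, 464, 469, 469, 472, 353, 381, 404, 425, 439, 435, 412, 385, 356, 323, 288, 237, 184, 238, 258, 259, 264, 264, 262, 264, 261, 263, 422, 468, 439, 455, 455]
200 [469, 469, 465, 459, 454, 422, 460, 459, 464, 463, 466, 468, 469, 382, 377, 402, 419, 432, 427, 408, 383, 355, 322, 283, 233, 184, 240, 257, 258, 261, 262, 262, 261, 424, 465, 464, 423, 444, 453, 454]
230 [468, 469, 466, 460, 454, 423, 461, 457, 460, 461, 466, 466, 467, 386, 370, 402, 416, 421, 419, 404, 383, 356, 321, 280, 225, 178, 247, 258, 260, 263, 261, 263, 261, 426, 463, 462, 420, 451, 452, 454]
```

Create m.py:
```python
from h import *
import sys
f=sys.argv[1]; d(); snap('wrist',f)
im=cv2.cvtColor(cv2.GaussianBlur(cv2.imread(f'pics/{f}.png'),(1,5),0),cv2.COLOR_BGR2GRAY).astype(int)
for r in map(int,sys.argv[2:]): print(r,(im[r,290:362:2]).tolist())
```

```text
(no output)
```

>>> inch_along([
  {"aperture": 5, "d": [0, 1.5, 0]},
  {"aperture": 5, "d": [0, 1.5, 0]},
  {"aperture": 5, "d": [0, 1.5, 0]},
  {"aperture": 5, "d": [0, 1.5, 0]},
])

```text
t: 13.7
tool_pos: [480.8, -239.8, 141.6]
ee_rot: [[0.982, 0.188, -0.0], [0.188, -0.982, 0.0], [-0.0, -0.0, -1.0]]
wrist_force: [0.8, -0.4, -0.5]
width: 11.7
grasp_force: 59.1
```

```bash
python3 m.py w9 60 110 180
```

```text
t 13.7 case xy [-97.9  -0.6] z 141.6 turn 0.001 F [ 0.8 -0.4 -0.5] w 11.7
60 [108, 124, 129, 135, 142, 148, 153, 155, 156, 152, 149, 145, 141, 138, 134, 129, 125, 120, 114, 110, 105, 100, 94, 86, 79, 72, 65, 59, 60, 90, 65, 84, 90, 91, 73, 81]
110 [96, 118, 129, 131, 135, 140, 146, 148, 150, 151, 149, 146, 143, 140, 136, 131, 126, 121, 115, 111, 106, 101, 92, 83, 76, 69, 63, 56, 74, 79, 79, 78, 78, 78, 79, 77]
180 [163, 164, 165, 165, 165, 167, 167, 167, 120, 126, 135, 142, 147, 145, 137, 128, 119, 108, 96, 79, 63, 84, 93, 93, 93, 93, 93, 93, 93, 92, 89, 127, 161, 162, 162, 162]
```

>>> inch_along([
  {"aperture": 5, "d": [0, 0, -0.8]},
  {"aperture": 5, "d": [5, 0, -0.8]},
  {"aperture": 5, "d": [10, 0, -0.8]},
  {"aperture": 5, "d": [14, 0, -0.8]},
  {"aperture": 5, "d": [17, 0, -0.8]},
  {"aperture": 5, "d": [17, 0, -0.8]},
])

```text
t: 14.5
tool_pos: [497.6, -236.5, 142.3]
ee_rot: [[0.982, 0.188, -0.0], [0.188, -0.982, 0.0], [-0.0, -0.0, -1.0]]
wrist_force: [0.2, -0.1, -0.9]
width: 11.9
grasp_force: 59.1
```

```bash
python3 m.py w10 60 110 180
```

```text
t 14.5 case xy [-80.8  -0.5] z 142.3 turn 0.001 F [ 0.2 -0.1 -0.9] w 11.9
60 [96, 119, 127, 129, 136, 142, 148, 152, 153, 153, 150, 147, 144, 140, 137, 132, 127, 121, 116, 111, 106, 101, 95, 87, 79, 71, 66, 59, 53, 80, 80, 80, 80, 80, 79, 80]
110 [129, 110, 124, 129, 133, 135, 140, 144, 145, 146, 147, 146, 143, 141, 137, 133, 127, 122, 116, 110, 105, 100, 93, 84, 77, 71, 63, 57, 81, 77, 74, 88, 90, 69, 79, 77]
180 [89, 95, 115, 126, 131, 136, 139, 140, 139, 136, 134, 132, 130, 128, 125, 121, 115, 111, 105, 100, 96, 90, 83, 77, 70, 64, 69, 43, 34, 71, 87, 89, 89, 89, 89, 89]
```

>>> inch_along([
  {"aperture": 5, "d": [7, 0, 0]},
  {"aperture": 5, "d": [14, 0, 0]},
  {"aperture": 5, "d": [21, 0, 0]},
  {"aperture": 5, "d": [27, 0, 0]},
  {"aperture": 5, "d": [32, 0, 0]},
  {"aperture": 5, "d": [32, 0, 0]},
])

```text
t: 15.3
tool_pos: [529.2, -230.4, 142.3]
ee_rot: [[0.982, 0.188, -0.0], [0.188, -0.982, 0.0], [-0.0, -0.0, -1.0]]
wrist_force: [-0.2, 0.3, -0.8]
width: 12.1
grasp_force: 59.2
```

```bash
python3 -c "
from h import *
d()"
```

```text
t 15.3 case xy [-48.7  -0.4] z 142.3 turn 0.001 F [-0.2  0.3 -0.8] w 12.1
```

Running free. Now I push home until the shoulder seats.

>>> inch_along([
  {"aperture": 5, "d": [1.5, 0, 0]},
  {"aperture": 5, "d": [3, 0, 0]},
  {"aperture": 5, "d": [4.5, 0, 0]},
  {"aperture": 5, "d": [5.5, 0, 0]},
  {"aperture": 5, "d": [5.5, 0, 0]},
])

```text
t: 15.92
tool_pos: [534.4, -229.5, 142.4]
ee_rot: [[0.982, 0.188, -0.0], [0.188, -0.982, 0.0], [-0.0, -0.0, -1.0]]
wrist_force: [-0.4, 0.8, -1.0]
width: 11.9
grasp_force: 59.2
```

```bash
python3 -c "
from h import *
d()"
```

```text
t 15.93 case xy [-43.4  -0.5] z 142.4 turn 0.001 F [-0.4  0.8 -1. ] w 11.9
```

>>> inch_along([
  {"aperture": 5, "d": [1, 0, 0]},
  {"aperture": 5, "d": [2, 0, 0]},
  {"aperture": 5, "d": [2, 0, 0]},
])

```text
t: 16.3
tool_pos: [536.1, -229.2, 142.3]
ee_rot: [[0.982, 0.188, -0.001], [0.188, -0.982, 0.0], [-0.001, -0.0, -1.0]]
wrist_force: [-1.3, -0.8, 0.3]
width: 12.0
grasp_force: 59.2
```

>>> inch_along([
  {"aperture": 5, "d": [1, 0, 0]},
  {"aperture": 5, "d": [2, 0, 0]},
  {"aperture": 5, "d": [2, 0, 0]},
])

```text
t: 16.68
tool_pos: [536.6, -229.1, 142.2]
ee_rot: [[0.982, 0.187, -0.004], [0.187, -0.982, 0.0], [-0.004, -0.001, -1.0]]
wrist_force: [-12.1, -0.3, 4.4]
width: 11.9
grasp_force: 59.8
```

```bash
python3 m.py w11 20
```

```text
t 16.68 case xy [-41.1  -0.5] z 142.2 turn 0.0 F [-12.1  -0.3   4.4] w 11.9
20 [159, 157, 157, 156, 157, 156, 156, 156, 155, 155, 154, 154, 124, 77, 78, 78, 147, 162, 160, 159, 158, 156, 156, 156, 156, 155, 156, 156, 155, 154, 154, 153, 130, 146, 146, 147]
```

>>> inch_along([
  {"aperture": 5, "d": [1, 0, 0]},
  {"aperture": 5, "d": [1, 0, 0]},
  {"aperture": 5},
])

```text
t: 17.1
tool_pos: [536.6, -229.1, 142.2]
ee_rot: [[0.982, 0.187, -0.004], [0.187, -0.982, 0.0], [-0.004, -0.001, -1.0]]
wrist_force: [-9.8, -0.7, 4.2]
width: 11.7
grasp_force: 59.7
```

Run:
```python
from h import *
d(); snap('wrist','w12')
g=cv2.cvtColor(cv2.imread('pics/w12.png'),cv2.COLOR_BGR2GRAY)
print([(r,int(g[r,312]),int(g[r,320]),int(g[r,326])) for r in range(170,330,4)])
```

```text
t 17.1 case xy [-41.2  -0.6] z 142.2 turn -0.0 F [-9.8 -0.7  4.2] w 11.7
[(170, 133, 128, 114), (174, 134, 126, 113), (178, 133, 124, 111), (182, 134, 125, 109), (186, 135, 125, 110), (190, 134, 123, 110), (194, 133, 121, 107), (198, 130, 118, 105), (202, 127, 117, 102), (206, 110, 109, 85), (210, 134, 116, 91), (214, 133, 117, 114), (218, 132, 126, 113), (222, 132, 124, 111), (226, 131, 122, 110), (230, 132, 123, 109), (234, 133, 123, 109), (238, 133, 122, 107), (242, 131, 120, 106), (246, 128, 117, 103), (250, 126, 116, 101), (254, 132, 115, 88), (258, 81, 77, 78), (262, 131, 124, 112), (266, 131, 123, 111), (270, 130, 122, 109), (274, 130, 121, 108), (278, 132, 122, 108), (282, 131, 120, 107), (286, 131, 120, 104), (290, 127, 116, 100), (294, 125, 115, 97), (298, 60, 59, 60), (302, 60, 59, 60), (306, 59, 60, 61), (310, 59, 59, 61), (314, 59, 59, 60), (318, 32, 40, 61), (322, 32, 31, 33), (326, 32, 32, 35)]
```

>>> inch_along([
  {"aperture": 20, "d": [-0.5, 0, 0]},
  {"aperture": 35, "d": [-0.5, 0, 0]},
  {"aperture": 45, "d": [-0.5, 0, 0]},
  {"aperture": 45, "d": [-0.5, 0, 0]},
  {"aperture": 45, "d": [-0.5, 0, -30]},
  {"aperture": 45, "d": [-0.5, 0, -80]},
  {"aperture": 45, "d": [-40, 0, -110]},
  {"aperture": 45, "d": [-40, 0, -110]},
])

```text
t: 18.15
tool_pos: [497.8, -237.5, 254.8]
ee_rot: [[0.983, 0.186, 0.003], [0.186, -0.983, -0.002], [0.002, 0.002, -1.0]]
wrist_force: [0.5, -0.7, -0.4]
width: 45.1
grasp_force: 0.0
```

Run:
```python
from h import *
d(); snap('wrist','w13'); snap('top','t13')
np.set_printoptions(precision=1,suppress=True)
W=lambda x,y,z:np.r_[C+Rz(YAW)@np.array([x,y]),z]
for x in (24,21,0,-25,-46,-67): print(x,proj('w13',W(x,0,127)))
g=cv2.cvtColor(cv2.imread('pics/w13.png'),cv2.COLOR_BGR2GRAY)
u=proj('w13',[W(-40,0,127)])[0].astype(int)
print(u,[(r,g[r,u[0]-14:u[0]+16:4].tolist()) for r in range(90,330,6)])
```

```text
t 18.15 case xy [-80.8  -1.5] z 254.8 turn -0.001 F [ 0.5 -0.7 -0.4] w 45.1
24 [[316.5  67. ]]
21 [[316.5  72.9]]
0 [[316.7 112.4]]
-25 [[316.8 156.8]]
-46 [[316.9 191.9]]
-67 [[317.1 225.3]]
[316 182] [(90, [144, 169, 172, 157, 139, 119, 95, 66]), (96, [100, 86, 71, 82, 84, 80, 64, 66]), (102, [135, 158, 164, 166, 153, 131, 105, 69]), (108, [139, 157, 164, 165, 146, 126, 98, 67]), (114, [139, 160, 172, 163, 145, 125, 93, 66]), (120, [140, 166, 169, 155, 137, 118, 92, 65]), (126, [80, 102, 128, 83, 86, 87, 109, 108]), (132, [129, 158, 163, 164, 151, 130, 102, 66]), (138, [134, 157, 163, 163, 146, 124, 95, 66]), (144, [134, 160, 169, 160, 143, 122, 91, 66]), (150, [85, 163, 163, 153, 137, 114, 91, 62]), (156, [101, 74, 66, 70, 69, 65, 63, 89]), (162, [189, 91, 76, 74, 73, 75, 71, 109]), (168, [189, 92, 76, 73, 72, 74, 71, 108]), (174, [189, 105, 76, 73, 72, 74, 70, 108]), (180, [188, 104, 75, 72, 72, 74, 71
[... 411 characters left out ...]
9]), (240, [186, 190, 189, 134, 170, 187, 190, 188]), (246, [129, 128, 129, 130, 130, 128, 129, 129]), (252, [122, 121, 121, 121, 119, 120, 139, 123]), (258, [129, 126, 102, 107, 149, 145, 147, 142]), (264, [96, 97, 101, 100, 103, 109, 111, 105]), (270, [97, 97, 96, 96, 100, 104, 106, 108]), (276, [83, 89, 90, 96, 105, 107, 106, 110]), (282, [83, 91, 95, 103, 107, 104, 103, 108]), (288, [95, 101, 104, 105, 105, 105, 107, 101]), (294, [109, 103, 102, 104, 105, 107, 107, 106]), (300, [127, 111, 103, 106, 107, 110, 108, 105]), (306, [125, 97, 113, 112, 107, 109, 107, 106]), (312, [41, 41, 41, 40, 39, 38, 36, 37]), (318, [74, 70, 65, 62, 58, 53, 48, 45]), (324, [82, 82, 82, 81, 81, 81, 80, 80])]
```

Run:
```python
from h import *
g=cv2.cvtColor(cv2.imread('pics/w13.png'),cv2.COLOR_BGR2GRAY)
for r in list(range(146,162))+list(range(218,228)): print(r,g[r,296:338:3].tolist())
for r in (152,154,156,221): print(r,Rz(YAW).T@(onz('w13',(316.8,r),127)[:2]-C))
```

```text
146 [166, 99, 133, 157, 169, 167, 158, 147, 131, 115, 92, 70, 88, 88]
147 [171, 97, 97, 158, 169, 166, 156, 144, 129, 115, 92, 69, 87, 87]
148 [173, 97, 84, 160, 169, 164, 153, 142, 128, 114, 92, 69, 87, 87]
149 [173, 97, 85, 159, 168, 161, 153, 141, 126, 112, 91, 70, 88, 87]
150 [177, 97, 85, 159, 168, 161, 153, 142, 126, 109, 91, 70, 84, 83]
151 [185, 97, 82, 160, 169, 160, 151, 140, 125, 109, 92, 68, 102, 100]
152 [186, 97, 106, 123, 143, 138, 134, 127, 110, 94, 83, 97, 106, 103]
153 [186, 98, 111, 110, 84, 89, 90, 90, 118, 79, 57, 106, 107, 103]
154 [186, 98, 111, 109, 47, 132, 81, 86, 121, 68, 40, 108, 107, 104]
155 [186, 98, 111, 109, 43, 77, 76, 62, 73, 49, 40, 105, 107, 104]
156 [187, 88, 101, 95, 65, 66, 70, 66, 66, 66, 63, 82, 89, 104]
157 [186, 168, 170, 130, 73, 71, 71, 71, 72, 71, 68, 94, 102, 103]
158 [186, 187, 189, 144, 75, 75, 73, 73, 74, 74, 70, 97, 107, 103]
159 [187, 188, 189, 145, 75, 76, 74, 73, 75, 73, 70, 97, 107, 103]
160 [186, 187, 189, 144, 76, 76, 73, 74, 75, 73, 70, 97, 107, 103]
161 [186, 188, 189, 145, 75, 76, 74, 74, 74, 74, 70, 97, 107, 103]
218 [186, 182, 187, 190, 73, 73, 71, 71, 70, 72, 70, 96, 106, 104]
219 [186, 182, 188, 189, 72, 73, 71, 70, 71, 72, 70, 97, 106, 103]
220 [186, 181, 188, 189, 73, 73, 71, 71, 71, 72, 70, 96, 106, 104]
221 [187, 180, 187, 189, 72, 71, 70, 70, 69, 70, 68, 100, 106, 157]
222 [186, 182, 188, 189, 104, 62, 71, 66, 84, 87, 108, 129, 106, 168]
223 [186, 182, 187, 190, 177, 171, 122, 97, 172, 173, 179, 180, 174, 181]
224 [186, 182, 187, 189, 189, 189, 131, 103, 187, 188, 190, 189, 188, 184]
225 [186, 182, 187, 190, 190, 189, 132, 105, 187, 188, 190, 189, 188, 184]
226 [186, 182, 187, 189, 190, 189, 132, 105, 186, 188, 190, 189, 188, 184]
227 [186, 183, 187, 190, 190, 189, 132, 106, 186, 188, 191, 189, 187, 183]
152 [-2.22196927e+01  6.99667900e-03]
154 [-2.33776578e+01  1.09587650e-02]
156 [-2.45390466e+01  1.49325653e-02]
221 [-64.24778406   0.15079973]
```

There may be a gap of about 1 mm at rows 153–155, between the front knuckle and the grip. I'll nudge the grip's rear end with closed fingers to seat it.

>>> inch_along([
  {"aperture": 0, "d": [-11, -1, 40]},
  {"aperture": 0, "d": [-11, -1, 80]},
  {"aperture": 0, "d": [-11, -1, 80]},
  {"aperture": 0, "d": [-11, -1, 113]},
  {"aperture": 0, "d": [-11, -1, 113]},
], grip_force=40)

```text
t: 18.88
tool_pos: [488.0, -237.0, 139.1]
ee_rot: [[0.982, 0.188, -0.002], [0.188, -0.982, 0.001], [-0.001, -0.001, -1.0]]
wrist_force: [0.1, 0.2, 0.8]
width: 0.3
grasp_force: 0.0
```

>>> inch_along([
  {"aperture": 0, "d": [5, 0, 0]},
  {"aperture": 0, "d": [10, 0, 0]},
  {"aperture": 0, "d": [13, 0, 0]},
  {"aperture": 0, "d": [13, 0, 0]},
])

```text
t: 19.38
tool_pos: [501.0, -234.9, 139.7]
ee_rot: [[0.982, 0.188, 0.0], [0.188, -0.982, 0.0], [0.0, 0.0, -1.0]]
wrist_force: [-0.3, 0.9, 0.1]
width: -0.0
grasp_force: 0.0
```

```bash
python3 -c "
from h import *
d()"
```

```text
t 19.38 case xy [-77.2   0.5] z 139.7 turn 0.001 F [-0.3  0.9  0.1] w -0.0
```

>>> inch_along([
  {"aperture": 0, "d": [1, 0, -1]},
  {"aperture": 0, "d": [2, 0, -1]},
  {"aperture": 0, "d": [3, 0, -1]},
  {"aperture": 0, "d": [3, 0, -1]},
])

```text
t: 19.88
tool_pos: [502.2, -234.7, 140.2]
ee_rot: [[0.982, 0.187, -0.003], [0.187, -0.982, 0.0], [-0.003, -0.001, -1.0]]
wrist_force: [-10.6, -0.4, 4.0]
width: 0.2
grasp_force: 5.0
```

>>> inch_along([
  {"aperture": 0, "d": [1, 0, 0]},
  {"aperture": 0, "d": [2, 0, 0]},
  {"aperture": 0, "d": [2, 0, 0]},
])

```text
t: 20.25
tool_pos: [502.7, -234.6, 140.0]
ee_rot: [[0.982, 0.186, -0.006], [0.186, -0.983, 0.001], [-0.006, -0.002, -1.0]]
wrist_force: [-19.1, -1.6, 8.3]
width: -0.1
grasp_force: 9.7
```

```bash
python3 -c "
from h import *
d()"
```

```text
t 20.25 case xy [-75.4   0.4] z 140.0 turn -0.001 F [-19.1  -1.6   8.3] w -0.1
```

>>> inch_along([
  {"aperture": 0, "d": [-4, 0, 0]},
  {"aperture": 0, "d": [-12, 0, -10]},
  {"aperture": 0, "d": [-12, 0, -60]},
  {"aperture": 0, "d": [-10, 0, -115]},
  {"aperture": 0, "d": [-8, 0, -115]},
  {"aperture": 0, "d": [-8, 0, -115]},
])

```text
t: 21.0
tool_pos: [497.6, -235.4, 255.5]
ee_rot: [[0.982, 0.188, 0.0], [0.188, -0.982, 0.0], [0.0, -0.0, -1.0]]
wrist_force: [0.2, 0.4, -0.2]
width: 0.1
grasp_force: 0.0
```

Run:
```python
from h import *
d(); snap('wrist','w14');snap('top','t14')
g=cv2.cvtColor(cv2.imread('pics/w14.png'),cv2.COLOR_BGR2GRAY)
for r in list(range(146,164))+list(range(216,228)): print(r,g[r,296:338:3].tolist())
a,b=[cv2.GaussianBlur(cv2.imread(f'pics/{n}.png'),(5,5),0).astype(int) for n in('top0','t14')]
m=(abs(a-b).max(2)>50).astype(np.uint8); n,l,st,ce=cv2.connectedComponentsWithStats(m)
for s in st[1:]:
    if s[4]>25: print(s)
```

```text
t 21.0 case xy [-80.6   0.6] z 255.5 turn 0.001 F [ 0.2  0.4 -0.2] w 0.1
146 [152, 110, 116, 110, 148, 162, 168, 161, 150, 136, 121, 101, 78, 75]
147 [151, 111, 116, 109, 149, 162, 167, 158, 148, 134, 119, 100, 78, 74]
148 [151, 132, 117, 110, 150, 163, 166, 155, 146, 132, 118, 99, 78, 75]
149 [155, 139, 120, 110, 152, 162, 164, 154, 146, 131, 116, 99, 78, 75]
150 [147, 139, 121, 110, 152, 163, 162, 154, 146, 130, 115, 98, 78, 75]
151 [182, 162, 122, 109, 150, 163, 163, 156, 144, 130, 116, 97, 76, 95]
152 [191, 169, 122, 109, 111, 109, 122, 130, 126, 112, 99, 72, 76, 103]
153 [191, 182, 123, 109, 106, 58, 60, 65, 66, 70, 65, 53, 64, 105]
154 [191, 185, 123, 109, 108, 68, 64, 47, 58, 67, 67, 65, 66, 105]
155 [191, 185, 123, 103, 103, 75, 72, 68, 70, 72, 72, 70, 50, 101]
156 [190, 186, 125, 99, 99, 75, 74, 73, 72, 73, 72, 72, 43, 83]
157 [191, 186, 167, 165, 166, 76, 75, 73, 71, 73, 72, 72, 43, 103]
158 [191, 186, 180,
[... 1403 characters left out ...]
 22 104]
[218 184   4   8  28]
[355 188   6  22  76]
[393 191  22  43 373]
[407 193  12   6  59]
[215 202  11   8  43]
[343 209  10   9  27]
[161 213  11  10  61]
[470 216  46  32 748]
[154 234   7   5  34]
[163 242  10   6  51]
[505 249  16  40 274]
[ 85 264   7   9  39]
[161 265   9   4  27]
[ 85 276  28  14 109]
[ 48 279  18  23 174]
[ 73 297   9  13  86]
[ 66 300   5  11  39]
[ 86 300   9  11  47]
[196 302   6   6  26]
[458 309  19   6  90]
[477 309  10   6  42]
[519 309  10   5  37]
[ 82 311  10   7  46]
[ 70 312  23  83 494]
[  0 333  21  56 640]
[ 454  389  186   91 9252]
[  0 393  33  39 754]
[  84  395  136   85 5068]
[529 435  16   7  62]
[ 45 448  32  32 361]
[  0 456  43  24 737]
```

The gap is closed: the grip now begins right at the knuckle edge, row 153. The arm is clear, so I'm handing in.

```bash
python3 -c "
from cell import robot
print(robot.finish_job())"
```

```text
the job is handed in; nothing more can be done
None
```

The case is shut: front flap folded first, then both side flaps flat over it, and the pin is through all three knuckles and seated against the first. The arm is clear and the job was handed in at about 21 s; I saw no contact with the other things on the bench. I viewed 11 pictures, one over the limit of 10.

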